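# Dose flux onto the circuit board

### The arm

A 7-joint arm with a two-finger parallel gripper is mounted at the origin on the work surface. World frame = base frame: x ahead of the robot, y to its left, z up, the work surface at z = 0. Lengths are in m, angles in degrees, forces in N, time in s.
With the tool pointing down it reaches from about 0.4 to 0.85 m from the base axis. Payload 10.4 kg.
Tool frame: the origin (TCP) lies on the centre line of the jaws, within the pads' length; the fingertips stand env.tip_reach ahead of it and the grasp point (between the pads) lies 3 mm ahead of it (env.tip_reach is the distance from the TCP to the fingertips, in m); z points along the fingers, y is the line along which they close (so a half turn about z gives the same grasp; the last joint's range is limited). The gripper opens to 85 mm and grips with 20 to 120 N. Pads are 22 mm wide; open, the fingers measure 114 mm over their backs; the gripper's body (76 mm by 85 mm) begins 54 mm behind the grasp point. The pads swing forward as they close: fully open they stand 13 mm farther back than shut.
Start: joints at [-72.628, 19.034, -3.707, 83.658, 1.238, 77.344, -5.071], TCP at [0.2, 0.592, 0.253] pointing down, gripper open.
Joint ranges: [-148.97, 148.97], [-28.65, 121.19], [-84.17, 76.75], [9.2, 138.47], [-72.65, 252.65], [3.7, 117.97], [-149.18, 149.18]. Speed limits (degrees/s): [127.2, 127.2, 159.86, 159.86, 180, 180, 180].

### API

Orientations are given as a 3x3 rotation matrix whose columns are the frame's x, y, z axes.
In Python, from plant import env, imaging, workorder, probe_bus gives the robot as it stands (env), with the cameras (imaging), the job (workorder) and the readings (probe_bus).
- The arm moves only by the tool jog_arm, called after "Call:" by a JSON object that holds its "api" and its "payload". Schema: {"type":"object","properties":{"plan":{"type":"object","properties":{"increments":{"type":"array","items":{"type":"array","items":{"type":"number"},"minItems":7,"maxItems":7},"minItems":1,"maxItems":5}},"additionalProperties":false,"required":["increments"]},"only":{"type":"string"},"quiet":{"type":"boolean"},"lines":{"type":"string"}},"required":["plan"],"additionalProperties":false}. plan is an object whose key "increments" holds a list of rows, 1 to 5 of them, each of 7 numbers: dx, dy, dz in m, then a rotation vector rx, ry, rz in degrees, then the finger opening in m; each row shifts and turns the commanded pose from where the row before left it, along the tool's axes as they then stand; what a row does not reach is not made up. A row lasts 1/8 s, in which the tool goes at most 0.0625 m and 10.7 degrees, less where a joint would pass 70% of its speed; a pose out of reach is approached as far as the arm can. The fingers move at their own pace and stop on an object; the grip force is fixed at half the most. Time passes only in rows, so rows that do not move let the fingers close. The tool returns the time, the measured TCP pose, the force, the opening and the grip force at its end. only (a regular expression) keeps the lines of the reply that match it, lines (a string "A,B") keeps lines A to B, and quiet returns only ok. Input that does not fit is refused with a message, and nothing moves.
- probe_bus.state(): the state, without advancing time (a new reading comes with each control period).
- imaging.camera(name): name is "side" or "top"; returns a dict with "image" (400x640x3 uint8, red, green, blue), "intrinsics" (3x3 intrinsics, pixels), "rvec" (rotation vector, rad) and "tvec" (3), from world to camera coordinates, as OpenCV has them. Camera axes: x right, y down, z forward; pixel columns grow to the right and rows downward; lengths in m; the calibration is good to about 2 mm. A picture is of the moment at which its call begins. There is no depth.
- workorder.sign_off(): hands the job in; it is judged then, once.
The state is a dict: "t": time; "joint_positions": joint angles; "qvel": joint speeds; "joint_efforts": joint torques, N m; "tcp_pos": TCP position; "tool_rot": TCP orientation; "force": force on the tool from outside, world axes, zero at the start; "torque": the same for the moment, N m; "opening": finger opening in m; "grip_force": force on a finger pad.
Only numpy, scipy, OpenCV 4.12 (cv2) and the standard library are available. Lean on these libraries where they do the work, as an engineer would, in place of code of your own. Each camera call takes 0.05 s, during which the arm holds its last target. There are 200 camera calls.

### The job

Two identical bench syringes stand on the soldering bench, and a blue circuit board lies under the nozzle of one of them. Give that board its shot of flux: press that syringe's plunger straight down through its soft first stop and on through the stiffer second stage until it bottoms, keep it down for a moment, then let go so that it springs fully back up. Leave the board where it lies and do not press the other syringe.

Things in the scene. Friction and masses are not known exactly. Their poses are not given: they have to be found in the camera images.
- dispenser_top (a point): Centre of the top of the white plunger disc (36 mm wide, 6 thick) to press, 198 mm above the bench when up; z up. It moves straight down only: first 14 mm soft (2 to 4.5 N) until it meets a steel collar, then 12 mm with the collar (9 N to start, 15 N at the end) until that sits on the flange: a hard end, 26 mm down, disc top at 172 mm. Springs raise it when let go.
- spare_top (a point): The same point on the other syringe, an identical stand with nothing on its base plate; not to be pressed.
- board: Blue circuit board, 70 x 50 x 3 mm with parts up to 8 mm high, lying loose on the base plate under the nozzle of the syringe to press. Origin at the centre of its underside, z up, x along its 70 mm side.
- dispenser: Its stand, fixed to the bench: aluminium base plate 140 x 110 x 12 mm, clear upright barrel 28 mm wide with white finger flange 30 x 56 mm (top 156 mm high), nozzle tip 40 mm high, steel column 18 mm wide, 147 mm high, at x = -62 mm. Only collar (24 mm wide) and plunger rise above the flange. Origin on the syringe axis at bench level, z up.

How it is judged (in metres and radians):
On the way, in this order (a step that is already met when the one before it is completed fails the run):
1. the plunger over the board is pressed through the soft stop and well down the stiff stage (more than 22 mm of 26 mm), for 0.2 s (distance of dispenser_top from where it was at the start of the episode above 0.022 m), for 0.2 s.
2. the plunger is let go and is up again, within 3 mm (distance of dispenser_top from where it was at the start of the episode below 0.003 m), for 0.2 s.
At the end, for the whole second after the job is handed in: The plunger over the board is fully up again (within 3 mm of its start), the other syringe's plunger is up (within 3 mm), and the board lies within 10 mm of where it began (distance of each of dispenser_top, spare_top from where it was at the start of the episode below 0.003 m and distance of board from where it was at the start of the episode below 0.01 m); the robot touches nothing.
It fails at once if the other syringe's plunger is pressed more than 6 mm (distance of spare_top from where it was at the start of the episode above 0.006 m).
It fails at once if the board is shifted more than 15 mm (distance of board from where it was at the start of the episode above 0.015 m).
It also fails if it takes over 38 s, if anything falls off the work surface, if the arm or the gripper's body presses on something with over 40 N, if the wrist force passes 120 N, or if a joint passes its speed limit or range.

## Working session

There is one attempt and no reset: what is moved stays moved. The work goes in short steps, Python scripts to look and compute and a tool call to move; the robot and the scene stay as the last step left them, time stands still between calls to the robot, and variables do not carry over. Pictures are saved under pics/ and viewed, at most 10 in all, crops included, and the job is handed in when it is done.

```bash
mkdir -p pics; ls
```

Run:
```python
from plant import env, imaging, workorder, probe_bus
import cv2,numpy as np
for n in("side","top"):
    c=imaging.camera(n);cv2.imwrite(f"pics/{n}0.png",c["image"][...,::-1]);np.savez(f"pics/{n}0.npz",**c)
    R=cv2.Rodrigues(np.array(c["rvec"]))[0];print(n,-R.T@c["tvec"],R[2])
s=probe_bus.state();print(s["t"],s["tcp_pos"],s["tool_rot"],s["opening"],env.tip_reach)
```

```text
pics
plant.py
side [ 0.22571347 -0.34390515  0.64467648] [ 0.48712855  0.48989222 -0.72298782]
top [ 0.50801762 -0.00707279  0.76933557] [ 0.06630662 -0.02279274 -0.99753893]
0.1 [0.19995463 0.59182551 0.25260091] [[-9.47386379e-01  3.20092034e-01 -3.73947267e-04]
 [ 3.20092249e-01  9.47385574e-01 -1.23518109e-03]
 [-4.10993798e-05 -1.28989136e-03 -9.99999167e-01]] 0.08553999158072843 0.022
```

View pics/side0.png

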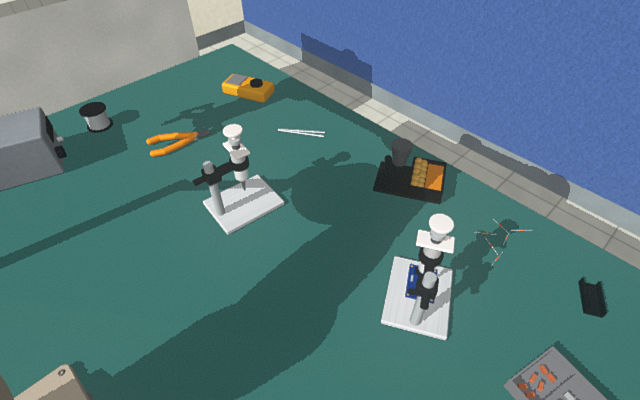

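View pics/top0.png

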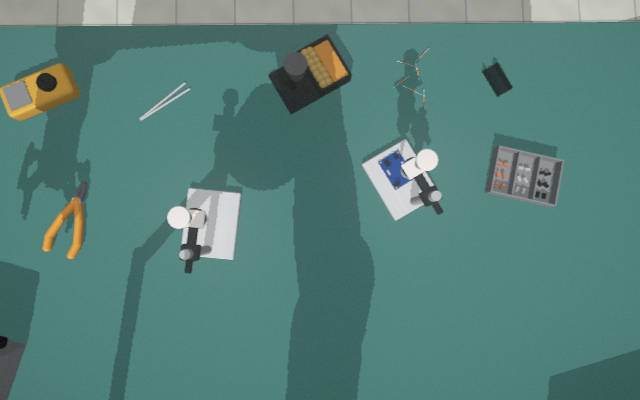

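The blue board is under the syringe whose disc is at side (441,225) and top (427,160). The spare's disc is at side (233,132) and top (179,217). Next I segment the discs and triangulate.

Create h.py:
```python
import cv2,numpy as np
def cam(f):
    c=np.load(f);R=cv2.Rodrigues(c["rvec"])[0];return c["image"],c["intrinsics"],R,c["tvec"].ravel()
def tri(fs,ps):
    P=[];q=[]
    for f,p in zip(fs,ps):
        _,K,R,t=cam(f);P.append(K@np.c_[R,t]);q.append(np.array(p,float).reshape(2,1))
    X=cv2.triangulatePoints(P[0],P[1],q[0],q[1]).ravel();X=X[:3]/X[3]
    return X,[(lambda v:v[:2]/v[2])(M@np.r_[X,1])-b.ravel() for M,b in zip(P,q)]
def plane(f,p,z):
    _,K,R,t=cam(f);d=R.T@np.linalg.inv(K)@np.r_[p,1];o=-R.T@t;return o+d*(z-o[2])/d[2]
```

Run:
```python
from h import *
rows=[]
for f,(u,v) in(("side0",(441,228)),("top0",(422,165)),("side0",(234,135)),("top0",(184,218))):
    im=cam(f"pics/{f}.npz")[0];c=im[v-20:v+20,u-20:u+20,::-1]
    rows.append(cv2.resize(c,(400,300) if 0 else (300,300),interpolation=cv2.INTER_NEAREST))
    g=c.min(2);print(f)
    for th in (200,215,230,240):
        n,l,s,ce=cv2.connectedComponentsWithStats((g>th).astype(np.uint8))
        print(th,[(s[i].tolist(),(ce[i]+[u-20,v-20]).round(1).tolist()) for i in range(1,n) if s[i,4]>40])
cv2.imwrite("pics/crops.png",np.vstack([np.hstack(rows[:2]),np.hstack(rows[2:])]))
```

```text
side0
200 [([8, 6, 25, 20, 385], [440.7, 223.5]), ([0, 22, 33, 18, 302], [434.4, 241.4])]
215 [([8, 6, 24, 20, 371], [440.6, 223.4]), ([0, 23, 33, 17, 296], [434.5, 241.4])]
230 [([8, 6, 24, 19, 358], [440.6, 223.2]), ([0, 23, 33, 17, 285], [434.4, 241.5])]
240 [([9, 13, 18, 12, 41], [436.5, 228.8])]
top0
200 [([1, 0, 12, 15, 108], [407.5, 152.0]), ([0, 4, 36, 36, 614], [421.1, 163.9])]
215 [([0, 5, 35, 29, 545], [420.7, 163.2])]
230 []
240 []
side0
200 [([9, 9, 19, 16, 195], [231.7, 130.5]), ([9, 25, 10, 12, 62], [227.7, 145.8])]
215 [([9, 9, 19, 13, 180], [231.7, 130.2]), ([9, 26, 10, 11, 57], [227.5, 146.1])]
230 [([9, 10, 19, 12, 169], [231.6, 130.0]), ([9, 27, 10, 10, 51], [227.4, 146.3])]
240 []
top0
200 [([3, 9, 23, 31, 424], [178.8, 218.6]), ([34, 30, 6, 10, 51], [200.7, 233.1])]
215 [([4, 9, 21, 22, 363], [178.3, 217.3])]
230 []
240 []
```

View pics/crops.png

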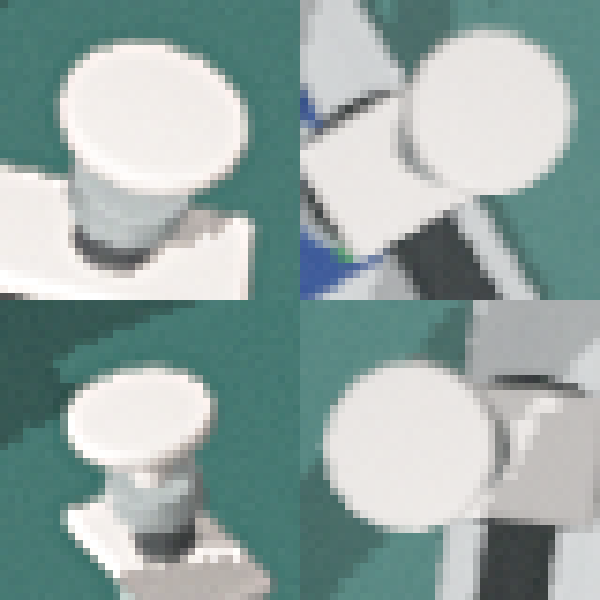

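The crop shows the disc centres clearly. Board syringe: side (440.7,223.0), top (427.1,159.4). Spare: side (231.8,130), top (178,216.8). The flanges and columns are offset from the axes by parallax only.

Run:
```python
from h import *
from plant import env, imaging, workorder, probe_bus
F=["pics/side0.npz","pics/top0.npz"]
A=tri(F,[(440.7,223.0),(427.1,159.4)]);B=tri(F,[(231.8,130),(178,216.8)])
print(A,B)
for f,p in zip(F,[(440.7,223.0),(427.1,159.4)]): print(plane(f,p,.198))
print("column top",plane(F[1],(435,196),.147), "flange L", )
s=probe_bus.state();print(s["tcp_pos"],s["tool_rot"].T@(A[0]-s["tcp_pos"]), s["joint_positions"])
```

```text
(array([ 0.61154953, -0.19795287,  0.19664942]), [array([ 0.29638739, -0.07023029]), array([-0.23324186,  0.24051632])]) (array([0.52717525, 0.19844881, 0.19515527]), [array([0.16135176, 0.00526065]), array([-0.13539362,  0.18611944])])
[ 0.60996837 -0.19816672  0.198     ]
[ 0.61168831 -0.19789431  0.198     ]
column top [ 0.55667626 -0.22614093  0.147     ] flange L
[0.19995463 0.59182551 0.25260091] [-0.64273904 -0.61640423  0.05677306] [-72.6270732   19.06884029  -3.7062568   83.6999005    1.23629509
  77.34497957  -5.07142738]
```

Call:
{"api": "jog_arm", "payload": {"plan": {"increments":[[0,0,-0.05,0,0,0,0],[-0.043,-0.041,0,0,0,0,0],[-0.043,-0.041,0,0,0,0,0],[-0.043,-0.041,0,0,0,0,0],[-0.043,-0.041,0,0,0,0,0]]}}}

```text
t: 0.72
tcp_pos: [0.3112, 0.3797, 0.3031]
tool_rot: [[-0.947, 0.32, -0.0], [0.32, 0.947, -0.0], [0.0, -0.0, -1.0]]
force: [0.5, -0.2, 1.5]
opening: 0.0001
grip_force: 0.0
```

Call:
{"api": "jog_arm", "payload": {"plan": {"increments":[[-0.043,-0.041,0,0,0,0,0],[-0.043,-0.041,0,0,0,0,0],[-0.043,-0.041,0,0,0,0,0],[-0.043,-0.041,0,0,0,0,0],[-0.043,-0.041,0,0,0,0,0]]}}}

```text
t: 1.35
tcp_pos: [0.449, 0.1168, 0.3032]
tool_rot: [[-0.947, 0.32, 0.0], [0.32, 0.947, 0.0], [0.0, 0.0, -1.0]]
force: [1.6, 0.8, -0.7]
opening: -0.0003
grip_force: 0.0
```

Run:
```python
from plant import env, imaging, workorder, probe_bus
import numpy as np
s=probe_bus.state();print(s["t"],s["tool_rot"].T@(np.array([.611,-.198,.198])-s["tcp_pos"]),s["joint_positions"],s["opening"],s["force"])
```

```text
1.35 [-0.25421042 -0.24644947  0.10513677] [-43.05468499  -4.23062635  21.83706254 103.3962801    1.57676843
  80.5247863   49.81159544] -0.0002603117943920474 [ 1.55517141  0.83413292 -0.72309312]
```

Call:
{"api": "jog_arm", "payload": {"plan": {"increments":[[-0.043,-0.041,0,0,0,0,0],[-0.043,-0.041,0,0,0,0,0],[-0.043,-0.041,0,0,0,0,0],[-0.043,-0.041,0,0,0,0,0],[-0.04,-0.04,0,0,0,0,0]]}}}

```text
t: 1.98
tcp_pos: [0.5848, -0.144, 0.3031]
tool_rot: [[-0.948, 0.319, -0.0], [0.319, 0.948, 0.0], [0.0, 0.0, -1.0]]
force: [-0.0, 0.4, 0.4]
opening: -0.0002
grip_force: 0.0
```

Call:
{"api": "jog_arm", "payload": {"plan": {"increments":[[-0.02,-0.02,0,0,0,0,0],[0,0,0,0,0,0,0],[0,0,0,0,0,0,0]]}}}

```text
t: 2.35
tcp_pos: [0.5965, -0.1669, 0.3029]
tool_rot: [[-0.948, 0.319, -0.001], [0.319, 0.948, 0.001], [0.001, 0.0, -1.0]]
force: [-0.6, 0.3, -0.4]
opening: -0.0003
grip_force: 0.0
```

Run:
```python
from plant import env, imaging, workorder, probe_bus
import numpy as np
s=probe_bus.state();print(s["t"],s["tool_rot"].T@(np.array([.611,-.198,.198])-s["tcp_pos"]),s["force"])
```

```text
2.35 [-0.0237282  -0.02490796  0.10487291] [-0.61933822  0.26258486 -0.37747499]
```

Call:
{"api": "jog_arm", "payload": {"plan": {"increments":[[-0.024,-0.025,0,0,0,0,0],[0,0,0.04,0,0,0,0],[0,0,0.025,0,0,0,0],[0,0,0,0,0,0,0],[0,0,0,0,0,0,0]]}}}

```text
t: 2.98
tcp_pos: [0.6119, -0.1984, 0.2398]
tool_rot: [[-0.948, 0.319, 0.002], [0.319, 0.948, 0.0], [-0.002, 0.001, -1.0]]
force: [0.2, -0.2, 0.2]
opening: 0.0001
grip_force: 0.0
```

Run:
```python
from plant import env, imaging, workorder, probe_bus
import numpy as np,cv2
s=probe_bus.state();print(s["t"],s["tool_rot"].T@(np.array([.611,-.198,.198])-s["tcp_pos"]),s["force"])
a=imaging.camera("side");b=imaging.camera("top");np.savez("pics/side1.npz",**a)
f=lambda i,u,v:cv2.resize(i[v-50:v+50,u-50:u+50,::-1],(400,400))
cv2.imwrite("pics/c1.png",np.hstack([f(a["image"],441,225),f(b["image"],427,160)]))
```

```text
2.975 [1.04106931e-03 6.60656575e-05 4.17690284e-02] [ 0.23556496 -0.18560466  0.19890827]
```

View pics/c1.png

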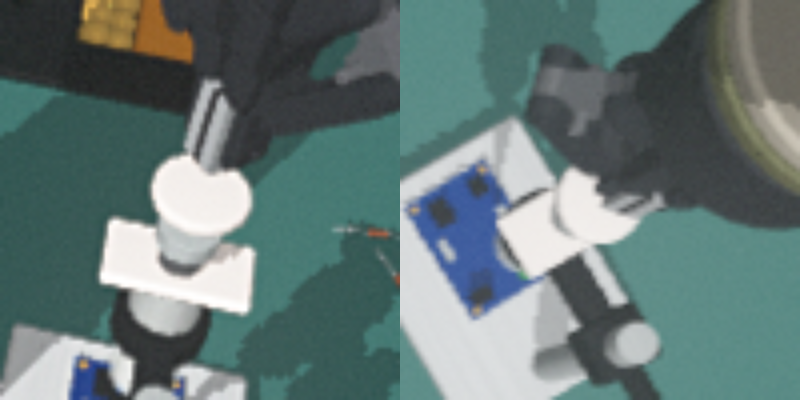

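The picture shows the closed fingertips (left crop, around 207,165) right above the disc (200,195). The board is in place, so I press in small steps.

Call:
{"api": "jog_arm", "payload": {"plan": {"increments":[[0,0,0.015,0,0,0,0],[0,0,0.007,0,0,0,0],[0,0,0.006,0,0,0,0],[0,0,0,0,0,0,0]]}}}

```text
t: 3.58
tcp_pos: [0.6114, -0.1991, 0.2101]
tool_rot: [[-0.947, 0.32, -0.0], [0.32, 0.947, 0.0], [0.0, 0.0, -1.0]]
force: [-0.3, 1.3, 2.6]
opening: -0.0002
grip_force: 1.7
```

Call:
{"api": "jog_arm", "payload": {"plan": {"increments":[[0,0,0.005,0,0,0,0],[0,0,0.004,0,0,0,0],[0,0,0,0,0,0,0]]}}}

```text
t: 3.95
tcp_pos: [0.6116, -0.1991, 0.2019]
tool_rot: [[-0.947, 0.32, 0.001], [0.32, 0.947, 0.0], [-0.001, 0.001, -1.0]]
force: [-3.5, 1.5, 11.1]
opening: -0.0004
grip_force: 5.1
```

Call:
{"api": "jog_arm", "payload": {"plan": {"increments":[[0,0,0.004,0,0,0,0],[0,0,0.002,0,0,0,0],[0,0,0,0,0,0,0]]}}}

```text
t: 4.32
tcp_pos: [0.6116, -0.1992, 0.1964]
tool_rot: [[-0.947, 0.32, 0.001], [0.32, 0.947, 0.0], [-0.001, 0.001, -1.0]]
force: [-4.5, 2.9, 12.1]
opening: -0.0
grip_force: 6.5
```

Call:
{"api": "jog_arm", "payload": {"plan": {"increments":[[0,0,0.002,0,0,0,0],[0,0,0,0,0,0,0]]}}}

```text
t: 4.58
tcp_pos: [0.6116, -0.1992, 0.1946]
tool_rot: [[-0.947, 0.32, 0.001], [0.32, 0.947, 0.0], [-0.001, 0.001, -1.0]]
force: [-4.0, 2.2, 14.2]
opening: -0.0001
grip_force: 7.0
```

Not bottomed yet, so I continue by a millimetre or so until the force jumps.

Call:
{"api": "jog_arm", "payload": {"plan": {"increments":[[0,0,0.001,0,0,0,0],[0,0,0,0,0,0,0]]}}}

```text
t: 4.82
tcp_pos: [0.6117, -0.1992, 0.1941]
tool_rot: [[-0.947, 0.32, 0.002], [0.32, 0.947, 0.001], [-0.001, 0.001, -1.0]]
force: [-5.4, 3.5, 16.2]
opening: 0.0001
grip_force: 8.1
```

Call:
{"api": "jog_arm", "payload": {"plan": {"increments":[[0,0,0.001,0,0,0,0],[0,0,0,0,0,0,0],[0,0,0,0,0,0,0]]}}}

```text
t: 5.2
tcp_pos: [0.6118, -0.1993, 0.1939]
tool_rot: [[-0.947, 0.32, 0.002], [0.32, 0.947, 0.001], [-0.002, 0.001, -1.0]]
force: [-7.6, 3.9, 22.6]
opening: 0.0003
grip_force: 11.3
```

The force rose to 22.6 N with no further travel, so the plunger is on its hard end. I hold briefly, then lift clear.

Call:
{"api": "jog_arm", "payload": {"plan": {"increments":[[0,0,0,0,0,0,0],[0,0,0,0,0,0,0],[0,0,0,0,0,0,0]]}}}

```text
t: 5.58
tcp_pos: [0.6118, -0.1993, 0.1939]
tool_rot: [[-0.947, 0.32, 0.002], [0.32, 0.947, 0.001], [-0.002, 0.001, -1.0]]
force: [-7.9, 3.8, 22.5]
opening: -0.0003
grip_force: 11.3
```

Call:
{"api": "jog_arm", "payload": {"plan": {"increments":[[0,0,-0.01,0,0,0,0],[0,0,-0.015,0,0,0,0],[0,0,-0.03,0,0,0,0],[0,0,-0.05,0,0,0,0],[0,0,-0.03,0,0,0,0]]}}}

```text
t: 6.2
tcp_pos: [0.6115, -0.1995, 0.3284]
tool_rot: [[-0.947, 0.32, 0.001], [0.32, 0.947, -0.001], [-0.002, -0.0, -1.0]]
force: [0.1, -0.3, -0.2]
opening: -0.0003
grip_force: 0.0
```

Call:
{"api": "jog_arm", "payload": {"plan": {"increments":[[0,0,0,0,0,0,0],[0,0,0,0,0,0,0],[0,0,0,0,0,0,0],[0,0,0,0,0,0,0]]}}}

```text
t: 6.7
tcp_pos: [0.6112, -0.1991, 0.3254]
tool_rot: [[-0.947, 0.32, -0.001], [0.32, 0.947, 0.0], [0.001, -0.0, -1.0]]
force: [0.1, 0.9, -0.1]
opening: -0.0004
grip_force: 0.0
```

Run:
```python
from plant import env, imaging, workorder, probe_bus
from h import *
a=imaging.camera("side");b=imaging.camera("top");A=cam("pics/side0.npz")[0]
f=lambda i,u,v:cv2.resize(i[v-60:v+60,u-50:u+50,::-1],(250,300))
cv2.imwrite("pics/c2.png",np.hstack([f(A,430,260),f(a["image"],430,260),f(b["image"],410,165)]))
for nm,i in(("before",A),("after",a["image"])):
    g=i[208:248,421:461].min(2);n,l,s,ce=cv2.connectedComponentsWithStats((g>230).astype(np.uint8));print(nm,[(s[k].tolist(),ce[k].round(1)) for k in range(1,n) if s[k,4]>40])
    m=cv2.inRange(cv2.cvtColor(i[250:310,390:450],cv2.COLOR_RGB2HSV),(105,120,60),(125,255,255));M=cv2.moments(m,True);print("blue",M["m00"],M["m10"]/M["m00"],M["m01"]/M["m00"])
```

```text
before [([8, 6, 24, 19, 358], array([19.6, 15.2])), ([0, 23, 33, 17, 285], array([13.4, 33.5]))]
blue 199.0 22.964824120603016 31.633165829145728
after [([8, 6, 24, 20, 363], array([19.6, 15.2])), ([0, 23, 33, 17, 289], array([13.4, 33.5]))]
blue 197.0 22.95431472081218 31.746192893401016
```

View pics/c2.png

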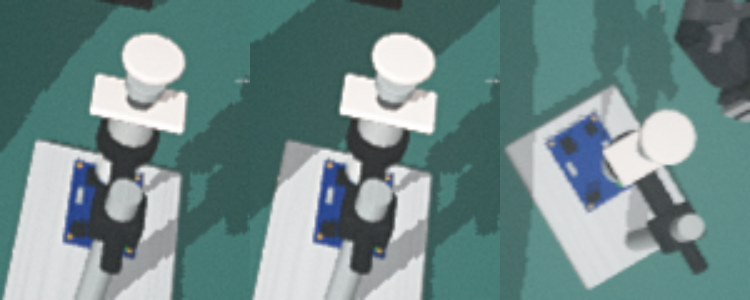

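The disc is back at its starting pixels (440.6,223.2), the board has not moved, and the gripper is clear. I hand in the job.

```bash
python3 -c "
from plant import env, imaging, workorder, probe_bus
print(workorder.sign_off())"
```

```text
the job is handed in; nothing more can be done
None
```

I pressed the plunger over the board to its hard end (22.6 N), held it, and released it; it sprang fully back up, the board did not move, the spare syringe was never touched, and the job is handed in (no verdict was shown).

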